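# Try out a mended foot pedal

## Robot

A 6-joint arm with a two-finger parallel gripper is mounted at the origin on the work surface. World frame = base frame: x ahead of the robot, y to its left, z up, the work surface at z = 0. Lengths are in m, angles in rad, forces in N, time in s.
With the tool pointing down it reaches from about 0.325 to 0.925 m from the base axis. Payload 3.1 kg.
Tool frame: the origin (TCP) lies midway between the tips of the shut fingers; the grasp point (between the pads) lies 19 mm behind it; z points along the fingers, y is the direction in which the jaws open and shut (so a half turn about z gives the same grasp; the last joint's range is limited). The gripper opens to 85 mm and grips with 20 to 120 N. Pads are 22 mm wide; open, the fingers measure 114 mm over their backs; the gripper's body (76 mm by 85 mm) begins 54 mm behind the grasp point. The pads swing forward as they close: fully open they stand 13 mm farther back than shut.
Start: joints at [-1.237, 0.217, 1.613, -0, 1.311, -0.112], TCP at [0.27, -0.564, 0.231] pointing down, gripper open.
Joint ranges: [-2.75, 2.75], [-0.78, 2.1], [0.31, 2.55], [-1.13, 4.27], [0.13, 2.63], [-2.58, 2.58]. Speed limits (rad/s): [2.79, 2.79, 3.14, 3.14, 3.14, 3.14].

## Interface

Orientations are given as a unit quaternion [w, x, y, z].
In Python, from station import ctrl gives the robot as it stands. The module is installed in compiled form; this text tells all that it offers.
- The arm moves only by the tool send_rows, never from a script. Its argument "increments" is a list that holds one entry, the list of rows, each a list of 7 numbers: the shift along the tool's x, y, z in mm, then the turn, a rotation vector about the tool's x, y, z in degrees, then the opening, from -1 (shut) to 1 (fully open). A call has 1 to 10 rows; each row is the pose to reach, as a shift and turn from the pose commanded when the call began, along the tool's axes at that moment; what a row does not reach only later rows make up. A row lasts 1/8 s, in which the tool goes at most 62.5 mm and 10.7 degrees, less where a joint would pass 70% of its speed; a pose out of reach is approached as far as the arm can. A call with a gripper value outside its range is refused whole. The fingers move at their own pace and stop on an object; "grip_force" is the grip in N (left out, the last holds). Time passes only in rows, so rows that repeat a pose let the fingers close. It gives the time, the measured TCP pose, the force and the opening at its end, in the units of the state.
- ctrl.read_state(): the state, without advancing time (a new reading comes with each control period).
- ctrl.capture(name): name is "side" or "top" or "wrist"; returns a dict with "frame" (420x560x3 uint8, red, green, blue), "fx", "fy", "cx", "cy" (pixels), "k1" (the pictures are not rectified: a ray, as slopes to the right and down, at radius r is drawn at 1 + k1 r^2 times it, then the intrinsics apply), "rvec" (rotation vector, rad) and "tvec" (3), from world to camera coordinates, as OpenCV has them. Camera axes: x right, y down, z forward; pixel columns grow to the right and rows downward; lengths in m; the calibration is good to about 2 mm. A picture is of the moment at which its call begins. There is no depth.
- ctrl.sign_off(): hands the job in, once; it reports no verdict.
The state is a dict: "clock": time; "joint_positions": joint angles; "joint_vel": joint speeds; "tau": joint torques, N m; "ee_pos": TCP position; "ee_rot": TCP orientation; "force": force on the tool from outside, world axes, zero at the start; "wrist_torque": the same for the moment, N m; "grip_width": opening from 0.0 (shut) to 1.0 (fully open).
Only numpy, scipy, OpenCV 4.12 (cv2) and the standard library are available. Lean on these libraries where they do the work, as an engineer would, in place of code of your own. Each camera call takes 0.05 s, during which the arm holds its last target. There are 200 camera calls.

## Task

The meter was put down on the wide foot pedal. Set it gently, face up and squarely, on its sloping stand with the foot end (sockets) down close against the lip and the screen end up, and let go. Then press the wide pedal down to its stop with the gripper, hold it there for a second, and let it spring back; leave the narrow pedal and everything else alone.

Things in the scene. Friction and masses are not known exactly. Their poses are not given: they have to be found in the camera images.
- meter: the hand-held test meter, a black box 130 x 60 x 36 mm, about 0.3 kg, grey face with a screen at one end, a dial in the middle, three sockets at the other (foot) end. Origin at the centre of its underside, x along it towards the screen end, y across, z out of its face. Starts face up, any way round, on the wide pedal's treadle
- meter_top (a point): point on the meter's underside, at the middle of its screen-end edge, 65 mm from the meter's origin along its x
- stand: the meter stand, a narrow white-painted metal easel 130 mm long and 50 mm wide, fixed to the table, origin at the centre of its underside, z up; x points towards its high end
- cradle: the stand's sloping plate, 40 mm wide, 120 long, 8 thick, rising at 20 degrees. Origin on its upper face, centre line, at the inner face of the lip at its low end, 50 mm above the table; x up the slope, z square to the plate. Lip 8 mm thick, 14 mm high. Seated, the meter's origin is at x = 65 mm, y = z = 0 here; it overhangs 10 mm each side. Friction holds it: it does not slide down to the lip
- pedal: the wide foot pedal, fixed to the table: base 150 x 108 x 14 mm with a treadle 140 x 100 x 12 mm hinged at the heel end; origin at the centre of its underside, z up; x points from heel (hinge) to toe (free end). At rest the treadle is level, its top 60 mm above the table
- pedal_press (a point): middle of the wide treadle's top surface near the toe, 25 mm from the free end and 115 mm from the hinge axis; it moves with the treadle
- pedal_treadle (a joint): angle of the wide pedal's treadle: 0 up at rest, 0.2 rad pressed down to its stop (the press point then 23 mm lower). Sprung: about 5 N on the press point to start it, about 12 N to reach the stop; springs back up when let go
- slim: another foot pedal, not to be worked: like the first, but its treadle is only 58 mm wide and 130 mm long (base 140 x 66 mm), its top also 60 mm above the table; origin at the centre of its underside, z up; x from heel to toe
- slim_treadle (a joint): angle of the narrow pedal's treadle: 0 up, 0.2 rad fully down
- driver: screwdriver lying flat, 190 mm long, 26 mm wide, 24 mm high, handle towards its -x; origin under it, 5 mm ahead of the handle's front end
- pack: battery pack, plain box 110 x 44 x 26 mm without screen or dial, origin at the centre of its underside, z up, x along it
- jar: closed glass jar, 64 mm across, 75 mm high, origin at the centre of its underside, z up
- cup: plastic cup, 72 mm across, 90 mm high, origin at the centre of its underside, z up
- tape: roll of tape lying flat, 90 mm across, 24 mm high, origin at the centre of its underside, z up
- magnifier: magnifying glass lying flat, 10 mm high, 170 mm long along its y: lens 72 mm across centred 55 mm to +y of the origin, handle to -y

How it is judged:
On the way, in this order (a step that is already met when the one before it is completed fails the run):
1. the meter lies seated on the stand, let go (x of meter in the frame of cradle between 0.06 and 0.08 m and y of meter in the frame of cradle between -0.012 and 0.012 m and z of meter in the frame of cradle between -0.004 and 0.005 m and x of meter_top in the frame of cradle above 0.11 m and angle between the x axis of meter and the x axis of cradle, either way round below 0.14 rad and angle between meter's own z axis and vertical below 0.55 rad and linear speed of meter below 0.02 m/s and contact force between meter and the fingers below 0.3 N), for 0.3 s.
2. the wide pedal is held down at its stop by the gripper, the meter on the stand (value of joint pedal_treadle above 0.185 rad and contact force between the fingers and pedal above 2 N and x of meter in the frame of cradle between 0.06 and 0.08 m and y of meter in the frame of cradle between -0.012 and 0.012 m and z of meter in the frame of cradle between -0.004 and 0.005 m and x of meter_top in the frame of cradle above 0.11 m and angle between the x axis of meter and the x axis of cradle, either way round below 0.14 rad and angle between meter's own z axis and vertical below 0.55 rad), for 0.7 s.
At the end, for the whole second after the job is handed in: meter released and at rest on the stand's plate (5 mm), face up, screen end uphill, foot end within 15 mm of the lip, 12 mm of the centre line, 8 degrees of straight; both pedals up again (0.03 rad), the wide one having been held 0.7 s within 0.015 rad of its stop (all of step 1 and value of joint each of pedal_treadle, slim_treadle below 0.03 rad); the robot touches nothing.
It fails at once if the narrow pedal is pressed (value of joint slim_treadle above 0.06 rad).
It fails at once if a bystander is shifted by more than 25 mm (distance of any of driver, pack, jar, cup, tape, magnifier from where it was at the start of the episode above 0.025 m).
It fails at once if the cup or the jar is tipped (angle between any of cup, jar's own z axis and vertical above 0.4 rad).
It fails at once if the meter is dropped (falls free faster than 0.45 m/s, about 10 mm) (linear speed of meter above 0.45 m/s and contact force between meter and the fingers below 0.1 N).
It fails at once if the meter is slammed on the stand (over 80 N) (contact force between meter and stand above 80 N or contact force between meter and cradle above 80 N).
It also fails if it takes over 64 s, if anything falls off the work surface, if the arm or the gripper's body presses on something with over 40 N, if the wrist force passes 120 N, or if a joint passes its speed limit or range.

## Working session

There is one attempt and no reset: what is moved stays moved. The work goes in short steps, Python scripts to look and compute and a tool call to move; the robot and the scene stay as the last step left them, time stands still between calls to the robot, and variables do not carry over. Pictures are saved under pics/ and viewed, about 8 in all and at most 12, crops included, and the job is handed in when it is done.

Besides the shell and the picture viewer there is one more tool, called after "Call:" as name([rows], argument=value, ...), one row to a line, values as JSON. send_rows: Moves the arm, as the interface text tells. Its arguments: {"type":"object","properties":{"increments":{"type":"array"},"grip_force":{"type":"number"}},"required":["increments"]}

```bash
mkdir -p pics
cat > h.py <<'E'
import numpy as np, cv2
from scipy.spatial.transform import Rotation as R
from station import ctrl
def cap(name,fn=None):
    c=ctrl.capture(name)
    if fn: cv2.imwrite('pics/'+fn,c['frame'][:,:,::-1])
    return c
def K(c): return np.array([[c['fx'],0,c['cx']],[0,c['fy'],c['cy']],[0,0,1.]]),np.array([c['k1'],0,0,0,0.])
def px2w(c,uv,z):
    k,d=K(c); n=cv2.undistortPointsIter(np.array(uv,float).reshape(-1,1,2),k,d,None,None,(3,50,1e-10)).reshape(-1,2)
    Rm=R.from_rotvec(np.ravel(c['rvec'])).as_matrix(); o=-Rm.T@np.ravel(c['tvec'])
    r=np.c_[n,np.ones(len(n))]@Rm
    z=np.broadcast_to(z,len(n)); return o+r*((z-o[2])/r[:,2])[:,None]
def w2px(c,P):
    k,d=K(c); return cv2.projectPoints(np.array(P,float).reshape(-1,1,3),np.ravel(c['rvec']),np.ravel(c['tvec']),k,d)[0].reshape(-1,2)
E
python3 - <<'E'
from h import *
import pickle
a=cap('top','top.png'); b=cap('side','side.png'); pickle.dump((a,b),open('c0.pkl','wb'))
for c in(a,b):
    Rm=R.from_rotvec(np.ravel(c['rvec'])).as_matrix(); print(-Rm.T@np.ravel(c['tvec']),Rm[2],c['fx'],c['k1'])
print(ctrl.read_state())
E
```

```text
[ 0.48792077 -0.01764769  0.85070132] [ 0.08846212  0.02765277 -0.99569563] 383.20885031420113 -0.0002092959403948795
[0.36406744 0.68976336 0.65107482] [ 0.21246251 -0.75227069 -0.62365735] 448.7945170842601 -0.02436494889413018
{'clock': 0.1, 'joint_positions': array([-1.23720182e+00,  2.17711116e-01,  1.61479896e+00,  2.11717752e-05,
        1.31132835e+00, -1.12192265e-01]), 'joint_vel': array([ 0.00050282, -0.00063955, -0.0032675 , -0.00056282,  0.00166587,
        0.00204138]), 'tau': array([-3.12974753e-04, -3.98074222e+01, -3.04968596e+01, -1.11917268e-04,
        4.21884193e-03, -3.13831265e-05]), 'ee_pos': array([ 0.26926173, -0.56318916,  0.23006557]), 'ee_rot': array([-1.11714106e-03,  9.75261931e-01,  2.21049554e-01, -1.13884952e-04]), 'force': array([-0.04332614,  0.46518752, -0.33215732]), 'wrist_torque': array([0.04461655, 0.03945462, 0.00040322]), 'grip_width': 0.9995484156167914}
```

View pics/top.png

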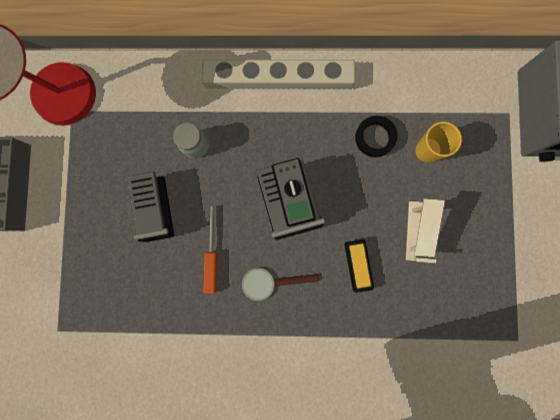

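View pics/side.png

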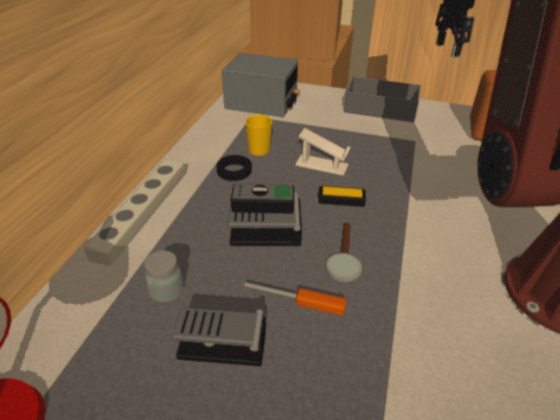

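Run:
```python
from h import *
import pickle
a,b=pickle.load(open('c0.pkl','rb'))
A=a['frame'][:,:,::-1];B=b['frame'][:,:,::-1]
r=lambda i,w,h:cv2.resize(i,(w,h),interpolation=cv2.INTER_CUBIC)
m=np.vstack([np.hstack([r(A[150:250,250:350],400,400),r(A[185:275,395:485],400,400)]),
 ])
n=np.hstack([r(B[170:260,215:315],400,360),r(B[110:200,280:380],400,360)])
cv2.imwrite('pics/z1.png',np.vstack([m])); cv2.imwrite('pics/z2.png',n)
```

```text
(no output)
```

View pics/z1.png

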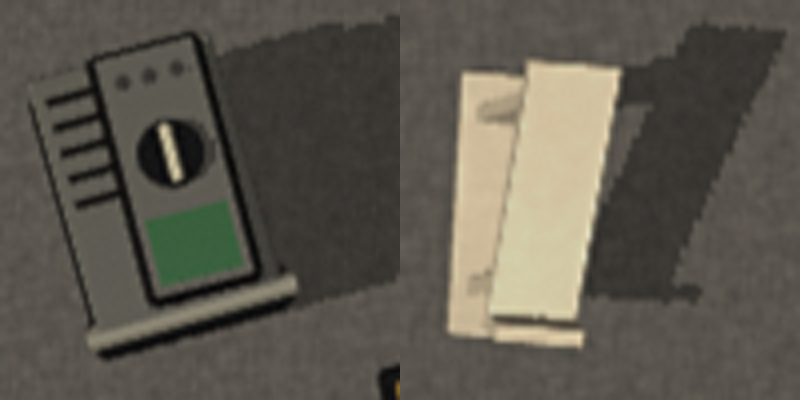

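View pics/z2.png

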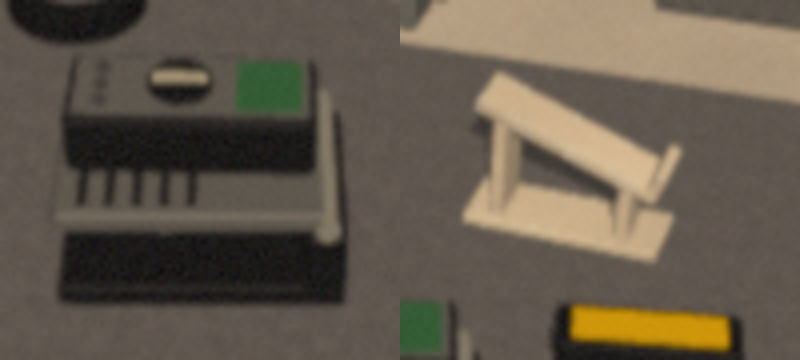

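Run:
```python
from h import *
import pickle
from scipy.optimize import least_squares
a,b=pickle.load(open('c0.pkl','rb'))
T=lambda p,s,ox,oy:np.array(p)/s-0.5+np.array([ox,oy])
m=T([(90,58),(200,33),(262,278),(152,303)],4,250,150)
M=px2w(a,m,.096); print('meter',M.round(4)); print(np.linalg.norm(np.diff(M,axis=0),axis=1))
# side view check: face corners, z=.096 : scale 4 off(215,170)
ms=T([(80,60),(312,58),(318,115),(65,115)],4,215,170); print('side meter',px2w(b,ms,.096).round(4))
pt=T([(88,330),(297,280),(100,355),(297,300)],4,250,150);print('bar',px2w(a,pt[:2],.06).round(4))
ped=T([(30,105),(95,330)],4,250,150);print('treadle left edge',px2w(a,ped,.06).round(4))
s=400/90
hi=T([(127,60),(222,68)],s,395,185); print('hi',px2w(a,hi,.091).round(4))
lo=T([(92,316),(180,320)],s,395,185); print('lo',px2w(a,lo,.051).round(4))
bs=T([(62,72),(48,333)],s,395,185); print('base left',px2w(a,bs,.008).round(4))
lip=T([(95,340),(183,348)],s,395,185); print('lip',px2w(a,lip,.06).round(4))
# side: scale 4, off (280,110)
q=T([(500-400,72),(475-400,100),(640-400,200),(682-400,150)],4,280,110)
print('side hi far',px2w(b,q[:1],.091),'hi near',px2w(b,q[1:2],.091),'lip far?',px2w(b,q[3:],.063))
```

```text
meter [[ 0.6575  0.026   0.096 ]
 [ 0.6707 -0.0289  0.096 ]
 [ 0.548  -0.0607  0.096 ]
 [ 0.535  -0.0066  0.096 ]]
[0.0564687  0.12669808 0.05560394]
side meter [[ 0.6665 -0.021   0.096 ]
 [ 0.5502 -0.0592  0.096 ]
 [ 0.5344 -0.0124  0.096 ]
 [ 0.6567  0.0256  0.096 ]]
bar [[ 0.5229  0.0268  0.06  ]
 [ 0.5501 -0.0808  0.06  ]]
treadle left edge [[0.6403 0.0592 0.06  ]
 [0.5229 0.0231 0.06  ]]
hi [[ 0.5927 -0.2742  0.091 ]
 [ 0.5896 -0.316   0.091 ]]
lo [[ 0.4786 -0.2695  0.051 ]
 [ 0.4773 -0.3098  0.051 ]]
base left [[ 0.5979 -0.2703  0.008 ]
 [ 0.4695 -0.2617  0.008 ]]
lip [[ 0.4678 -0.2679  0.06  ]
 [ 0.4648 -0.3076  0.06  ]]
side hi far [[ 0.5873603  -0.31488288  0.091     ]] hi near [[ 0.59359305 -0.27501678  0.091     ]] lip far? [[ 0.46421185 -0.30163671  0.063     ]]
```

```bash
cat >> h.py <<'E'
def pose(pos,yaw,tilt=0):
    "tool x towards yaw (deg), raised by tilt deg; tool z down"
    y,t=np.radians([yaw,tilt]); x=np.array([np.cos(t)*np.cos(y),np.cos(t)*np.sin(y),np.sin(t)])
    yy=np.array([np.sin(y),-np.cos(y),0]); return np.array(pos),R.from_matrix(np.c_[x,yy,np.cross(x,yy)])
def cur():
    s=ctrl.read_state(); q=s['ee_rot']; return np.array(s['ee_pos']),R.from_quat(np.r_[q[1:],q[0]]),s
def rel(pos,yaw,tilt=0,c=None):
    p,r=(c or cur())[:2]; P,Q=pose(pos,yaw,tilt)
    print('shift mm',(r.inv().apply(P-p)*1000).round(1),'rot deg',np.degrees((r.inv()*Q).as_rotvec()).round(2))
E
python3 -c "
from h import *
rel((.603,-.017,.2),-165.4)"
```

```text
shift mm [ 536.6 -348.8   31. ] rot deg [   0.     -0.19 -169.06]
```

Call:
send_rows([
  [[54, -35, 3, 0, 0, -10.5, 1], [107, -70, 6, 0, 0, -21, 1], [161, -105, 9, 0, 0, -31.5, 1], [214, -140, 12, 0, 0, -42, 1], [268, -174, 15, 0, 0, -52.5, 1], [322, -209, 18, 0, 0, -63, 1], [375, -244, 21, 0, 0, -73.5, 1], [429, -279, 24, 0, 0, -84, 1], [483, -314, 27, 0, 0, -94.5, 1], [537, -349, 31, 0, 0, -105, 1]],
])

```text
clock: 1.35
ee_pos: [0.5957, -0.0293, 0.2008]
ee_rot: [-0.0, 0.415, 0.91, -0.0]
force: [0.6, 0.1, -0.2]
grip_width: 1.0
```

```bash
python3 -c "
from h import *
rel((.603,-.017,.2),-165.4); print(cur()[2]['joint_positions'])"
```

```text
shift mm [ 4.5 13.6  0.8] rot deg [-2.00e-02 -1.00e-02 -6.37e+01]
[-1.66722377e-01  1.84233899e-01  1.71081512e+00 -2.66497946e-04
  1.24677599e+00 -8.80484498e-01]
```

Call:
send_rows([
  [[0, 0, 0, 0, 0, -10.5, 1], [0, 0, 0, 0, 0, -21, 1], [0, 0, 0, 0, 0, -31.5, 1], [0, 0, 0, 0, 0, -42, 1], [0, 0, 0, 0, 0, -52.5, 1], [0, 0, 0, 0, 0, -64, 1], [0, 0, 0, 0, 0, -64, 1], [0, 0, 0, 0, 0, -64, 1]],
])

```text
clock: 2.35
ee_pos: [0.5948, -0.0312, 0.2009]
ee_rot: [-0.0, -0.125, 0.992, 0.0]
force: [0.6, -0.6, 0.5]
grip_width: 1.002
```

```bash
python3 -c "
from h import *
c=cap('wrist','w1.png'); p,r,s=cur();print(p,s['joint_positions'])
import pickle;pickle.dump(c,open('w1.pkl','wb'))
Rm=R.from_rotvec(np.ravel(c['rvec'])).as_matrix(); print(-Rm.T@np.ravel(c['tvec']),Rm)
x=np.array([np.cos(np.radians(-165.4)),np.sin(np.radians(-165.4)),0]);y=np.array([-x[1],x[0],0])
o=np.array([.603,-.017,.096])
print(w2px(c,[o+a*x+b*y for a,b in((.065,.03),(.065,-.03),(-.065,-.03),(-.065,.03))]).round(1))
rel((.603,-.017,.060),-165.4)"
```

```text
[ 0.59489213 -0.0312433   0.20100681] [-1.70264993e-01  1.82832772e-01  1.71208661e+00  3.14948320e-05
  1.24719099e+00 -1.99280619e+00]
[ 0.51176149 -0.05372341  0.34207167] [[-2.47497189e-01  9.68888604e-01 -1.18382898e-04]
 [ 9.15544151e-01  2.33910625e-01  3.27207468e-01]
 [ 3.17055278e-01  8.08745438e-02 -9.44952517e-01]]
[[250.8 143.7]
 [332.6 143.3]
 [324.6 295.9]
 [255.  296.3]]
shift mm [-11.5  11.7 141. ] rot deg [ 0.01 -0.03 -0.18]
```

View pics/w1.png

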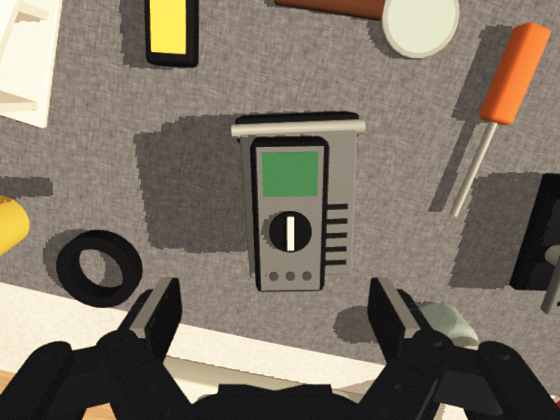

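Call:
send_rows([
  [[-9, 11, 20, 0, 0, 0, 1], [-9, 11, 50, 0, 0, 0, 1], [-9, 11, 85, 0, 0, 0, 1], [-9, 11, 110, 0, 0, 0, 1], [-9, 11, 128, 0, 0, 0, 1], [-9, 11, 138, 0, 0, 0, 1], [-9, 11, 141, 0, 0, 0, 1], [-9, 11, 141, 0, 0, 0, 1]],
])

```text
clock: 3.4
ee_pos: [0.6018, -0.0184, 0.0609]
ee_rot: [0.001, -0.127, 0.992, -0.0]
force: [1.1, 0.0, -0.2]
grip_width: 1.0
```

Call:
send_rows([
  [[0, 0, 0, 0, 0, 0, -0.2], [0, 0, 0, 0, 0, 0, -0.3], [0, 0, 0, 0, 0, 0, -0.5], [0, 0, 0, 0, 0, 0, -0.5], [0, 0, 0, 0, 0, 0, -0.5], [0, 0, 0, 0, 0, 0, -0.5]],
], grip_force=40)

```text
clock: 4.15
ee_pos: [0.6018, -0.0182, 0.0616]
ee_rot: [0.001, -0.126, 0.992, 0.0]
force: [-1.3, 0.9, 6.2]
grip_width: 0.696
```

```bash
python3 -c "
from h import *
p,r,s=cur();print(p,s['grip_width'],s['force'],s['joint_positions'])
c=cap('side','s2.png'); cv2.imwrite('pics/s2c.png',cv2.resize(c['frame'][130:260,180:340,::-1],(800,650))[:600])"
```

```text
[ 0.60181999 -0.0182185   0.06158428] 0.6955193763464244 [-1.28520341  0.91186679  6.21666032] [-1.47018782e-01  3.63368961e-01  1.77855962e+00  5.41119489e-04
  9.98151744e-01 -1.97172367e+00]
```

View pics/s2c.png

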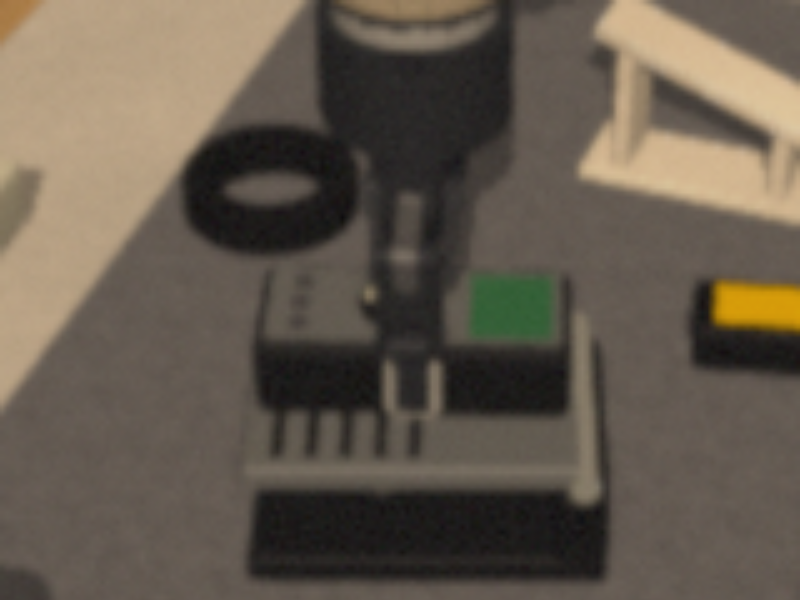

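Call:
send_rows([
  [[0, 0, -10, 0, 0, 0, -0.5], [0, 0, -30, 0, 0, 0, -0.5], [0, 0, -60, 0, 0, 0, -0.5], [0, 0, -90, 0, 0, 6, -0.5], [0, 0, -120, 0, 0, 16, -0.5], [0, 0, -140, 0, 0, 26, -0.5], [0, 0, -140, 0, 0, 36, -0.5], [0, 0, -140, 0, 0, 46, -0.5], [0, 0, -140, 0, 0, 56, -0.5], [0, 0, -140, 0, 0, 66, -0.5]],
], grip_force=50)

```text
clock: 5.45
ee_pos: [0.6008, -0.0185, 0.201]
ee_rot: [0.0, 0.437, 0.9, -0.0]
force: [0.9, 0.1, -1.9]
grip_width: 0.695
```

Call:
send_rows([
  [[0, 0, 0, 0, 0, 10, -0.5], [0, 0, 0, 0, 0, 20, -0.5], [0, 0, 0, 0, 0, 30, -0.5], [0, 0, 0, 0, 0, 40, -0.5], [0, 0, 0, 0, 0, 50, -0.5], [0, 0, 0, 0, 0, 60, -0.5], [0, 0, 0, 0, 0, 70, -0.5], [0, 0, 0, 0, 0, 80, -0.5], [0, 0, 0, 0, 0, 80, -0.5]],
])

```text
clock: 6.58
ee_pos: [0.6009, -0.0185, 0.2009]
ee_rot: [0.0, 0.911, 0.412, 0.0]
force: [-0.3, 0.0, -3.5]
grip_width: 0.696
```

```bash
python3 -c "
from h import *
p,r,s=cur();print(p,s['grip_width'],s['force'],s['joint_positions'])
rel((.5437,-.2928,.20),-2.7,0)"
```

```text
[ 0.60093444 -0.01847947  0.20090977] 0.6955184656203731 [-0.2631555   0.04187657 -3.51321507] [-1.47340028e-01  1.93739783e-01  1.69954828e+00 -1.99349797e-04
  1.24784117e+00  5.74277567e-01]
shift mm [-243.8  138.2    1. ] rot deg [ 2.000e-02 -2.000e-02  5.136e+01]
```

Call:
send_rows([
  [[-30, 17, 0, 0, 0, 7, -0.5], [-70, 40, 0, 0, 0, 15, -0.5], [-110, 62, 0, 0, 0, 23, -0.5], [-150, 85, 0, 0, 0, 31, -0.5], [-190, 108, 0, 0, 0, 39, -0.5], [-225, 127, 0, 0, 0, 46, -0.5], [-244, 138, 0, 0, 0, 51.4, -0.5], [-244, 138, 0, 0, 0, 51.4, -0.5], [-244, 138, 0, 0, 0, 51.4, -0.5]],
])

```text
clock: 7.7
ee_pos: [0.5429, -0.2919, 0.2003]
ee_rot: [-0.0, 1.0, -0.024, -0.0]
force: [-0.9, 0.3, -2.5]
grip_width: 0.693
```

```bash
python3 -c "
from h import *
p,r,s=cur();print(p,s['joint_positions'])
u=np.array([.9387,-.0443,.342]);n=np.array([-.342*.9989,.342*.047,.9397])
o=np.array([.478,-.2897,.05])
rel(o+.069*u+.0416*n,-2.7,20)"
```

```text
[ 0.54290666 -0.29193818  0.20032521] [-6.07478180e-01  2.26174989e-01  1.66223577e+00  6.31972422e-04
  1.25363995e+00  1.01059976e+00]
shift mm [-14.3   0.9  87.6] rot deg [-0.04 20.   -0.03]
```

Call:
send_rows([
  [[-3, 0, 10, 0, 5, 0, -0.5], [-7, 0, 30, 0, 10, 0, -0.5], [-11, 1, 50, 0, 15, 0, -0.5], [-14, 1, 70, 0, 20, 0, -0.5], [-14, 1, 83, 0, 20, 0, -0.5], [-14, 1, 88, 0, 20, 0, -0.5], [-14, 1, 88, 0, 20, 0, -0.5], [-14, 1, 88, 0, 20, 0, -0.5]],
])

```text
clock: 8.7
ee_pos: [0.5304, -0.2935, 0.1137]
ee_rot: [0.005, 0.984, -0.024, 0.174]
force: [0.6, 0.0, -3.2]
grip_width: 0.696
```

```bash
python3 -c "
from h import *
p,r,s=cur();print(p,r.as_matrix().round(3),s['force'])
u=np.array([.9387,-.0443,.342]);n=np.array([-.342*.9989,.342*.047,.9397])
o=np.array([.478,-.2897,.05])
rel(o+.069*u+.0016*n,-2.7,20)
z=lambda c,b:cv2.resize(c['frame'][b[1]:b[1]+112,b[0]:b[0]+150,::-1],(400,300),interpolation=2)
cs=[cap('side'),cap('top'),cap('wrist')]
M=o+.069*u+.040*n
cs[2]['frame'];w=cv2.resize(cs[2]['frame'][:,:,::-1],(400,300))
im=[z(cs[0],(260,75)),z(cs[1],(360,170)),w]
cv2.imwrite('pics/p3.png',np.vstack([np.hstack(im[:2]),np.hstack([w,w*0])]))"
```

```text
[ 0.53037183 -0.29353677  0.11367873] [[ 0.938 -0.049  0.343]
 [-0.045 -0.999 -0.018]
 [ 0.344  0.002 -0.939]] [ 0.56191684  0.0148011  -3.17290453]
shift mm [-2.2 -1.4 40.3] rot deg [ 0.12 -0.1  -0.07]
```

View pics/p3.png

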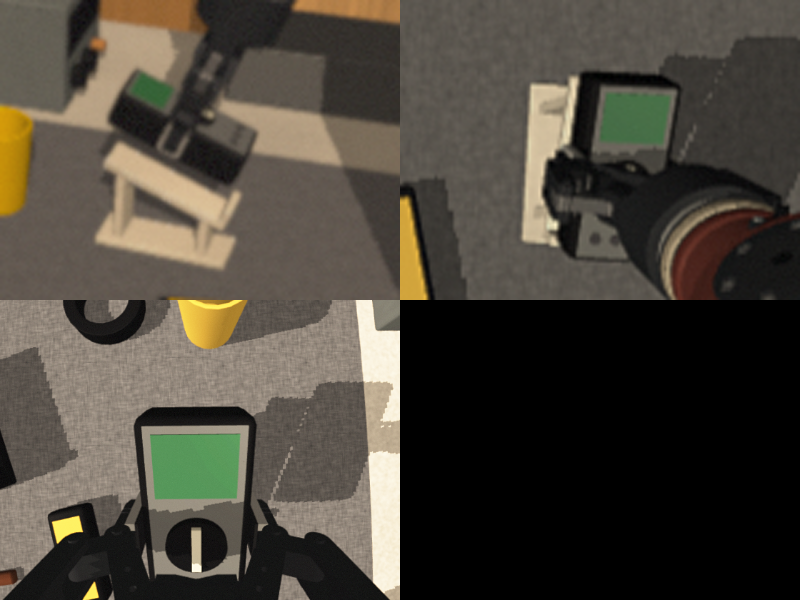

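```bash
python3 -c "
from h import *
p,r,s=cur()
def P(x,y,z): return p+r.apply(np.array([x,y,-z]))  # tool frame, z up from TCP
b=-.0016
for nme,sc,off,pts in(('wrist',1/1.4,(0,0),[(.065,-.03,b+.036),(.065,.03,b+.036),(.065,-.03,b),(.065,.03,b)]),('top',8/3,(360,170),[(.065,.03,b+.036),(.065,-.03,b+.036),(.065,.03,b),(-.065,-.03,b+.036)]),('side',8/3,(260,75),[(.065,-.03,b+.036),(.065,-.03,b),(-.065,-.03,b),(-.065,-.03,b+.036),(.065,.03,b+.036),(-.065,.03,b+.036)])):
    q=w2px(cap(nme),[P(*t) for t in pts]); print(nme,((q-off)*sc).round(0).tolist())
"
```

```text
wrist [[126.0, 111.0], [259.0, 111.0], [143.0, 101.0], [244.0, 101.0]]
top [[286.0, 83.0], [195.0, 78.0], [264.0, 72.0], [166.0, 259.0]]
side [[117.0, 90.0], [102.0, 122.0], [229.0, 188.0], [246.0, 158.0], [136.0, 63.0], [260.0, 128.0]]
```

```bash
cat > ov.py <<'E'
from h import *
import sys
def overlay(dx=0,dy=0,b=-.0016,pitch=0,fn='o.png'):
    p,r,s=cur(); out=[]
    Q=R.from_euler('y',pitch,degrees=True)
    c8=[(x,y,z) for z in(b,b+.036) for x,y in((.065,-.03),(.065,.03),(-.065,.03),(-.065,-.03))]
    W=[p+r.apply(Q.apply([x+dx,y+dy,-z])) for x,y,z in c8]
    for nm,(x0,y0,w,h) in(('wrist',(170,110,224,168+56)),('side',(290,80,84,84))):
        c=cap(nm); sc=400/w
        im=cv2.resize(c['frame'][y0:y0+h,x0:x0+w,::-1],(400,int(h*sc)),interpolation=cv2.INTER_CUBIC)
        q=((w2px(c,W)-(x0,y0)+.5)*sc).astype(int)
        for i in range(4):
            for a,e in((i,(i+1)%4),(i+4,(i+1)%4+4),(i,i+4)): cv2.line(im,tuple(map(int,q[a])),tuple(map(int,q[e])),(0,0,255) if a>3 else (255,200,0),1)
        out.append(im)
    cv2.imwrite('pics/'+fn,np.hstack(out))
if __name__=='__main__': overlay(*map(float,sys.argv[2:]),fn=sys.argv[1])
E
python3 ov.py o1.png
```

```text
(no output)
```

View pics/o1.png

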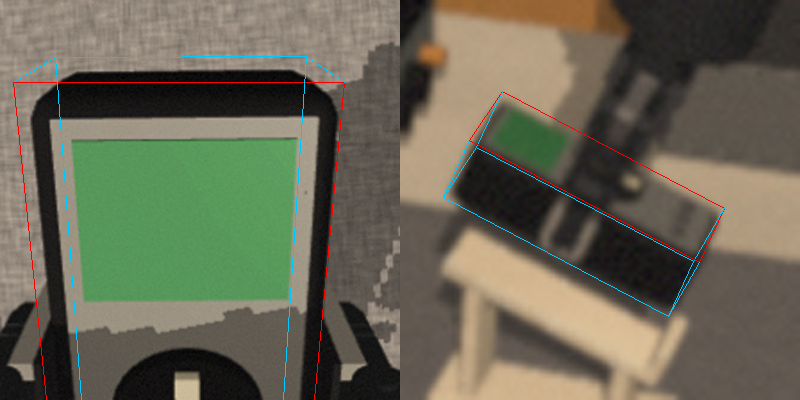

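Call:
send_rows([
  [[-2, -1.4, 8, 0, 0, 0, -0.5], [-2, -1.4, 18, 0, 0, 0, -0.5], [-2, -1.4, 27, 0, 0, 0, -0.5], [-2, -1.4, 32, 0, 0, 0, -0.5], [-2, -1.4, 34, 0, 0, 0, -0.5], [-2, -1.4, 35, 0, 0, 0, -0.5], [-2, -1.4, 36, 0, 0, 0, -0.5], [-2, -1.4, 36, 0, 0, 0, -0.5]],
])

```text
clock: 10.1
ee_pos: [0.5395, -0.2921, 0.078]
ee_rot: [0.004, 0.984, -0.025, 0.174]
force: [-0.1, -1.3, -2.6]
grip_width: 0.695
```

Call:
send_rows([
  [[0, 0, 0.7, 0, 0, 0, -0.5], [0, 0, 1.4, 0, 0, 0, -0.5], [0, 0, 2, 0, 0, 0, -0.5], [0, 0, 2, 0, 0, 0, -0.5]],
])

```text
clock: 10.6
ee_pos: [0.54, -0.292, 0.0758]
ee_rot: [0.004, 0.985, -0.025, 0.174]
force: [0.4, -0.4, -2.9]
grip_width: 0.696
```

Call:
send_rows([
  [[0, 0, 0.6, 0, 0, 0, -0.5], [0, 0, 1.2, 0, 0, 0, -0.5], [0, 0, 1.8, 0, 0, 0, -0.5], [0, 0, 1.8, 0, 0, 0, -0.5]],
])

```text
clock: 11.1
ee_pos: [0.5405, -0.2921, 0.0749]
ee_rot: [0.004, 0.985, -0.024, 0.173]
force: [-4.2, 2.5, 3.2]
grip_width: 0.693
```

Call:
send_rows([
  [[0, 0, 0.5, 0, 0, 0, -0.5], [0, 0, 1.0, 0, 0, 0, -0.5], [0, 0, 1.0, 0, 0, 0, -0.5]],
])

```text
clock: 11.48
ee_pos: [0.5405, -0.2921, 0.0748]
ee_rot: [0.004, 0.985, -0.024, 0.173]
force: [-10.5, 2.2, 11.6]
grip_width: 0.692
```

```bash
python3 ov.py o2.png
```

```text
(no output)
```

View pics/o2.png

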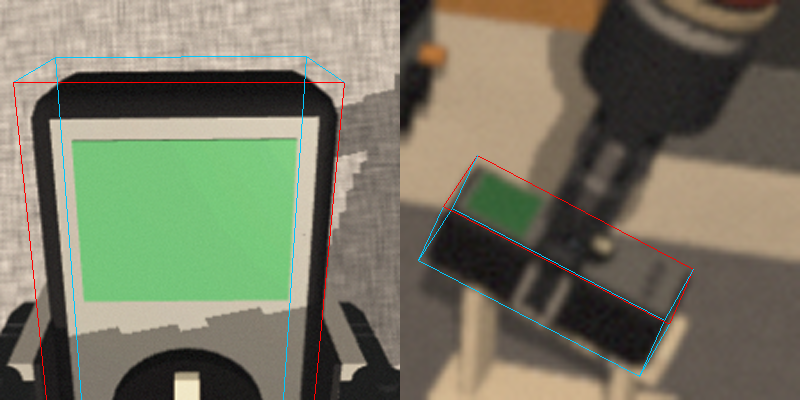

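Call:
send_rows([
  [[0, 0, -1, 0, 0, 0, -0.5], [0, 0, -1, 0, 0, 0, 0.4], [0, 0, -1, 0, 0, 0, 0.45], [0, 0, -1, 0, 0, 0, 0.6], [0, 0, -1, 0, 0, 0, 0.8], [0, 0, -1, 0, 0, 0, 1], [0, 0, -1, 0, 0, 0, 1], [0, 0, -1, 0, 0, 0, 1]],
], grip_force=20)

```text
clock: 12.58
ee_pos: [0.5407, -0.2921, 0.0741]
ee_rot: [0.004, 0.985, -0.025, 0.174]
force: [0.5, -1.5, -0.5]
grip_width: 1.004
```

Call:
send_rows([
  [[0, 0, -10, 0, 0, 0, 1], [0, 0, -30, 0, 0, 0, 1], [0, 0, -55, 0, 0, 0, 1], [0, 0, -80, 0, 0, 0, 1], [0, 0, -110, 0, 0, 0, 1], [0, 0, -130, 0, 0, 0, 1], [0, 0, -130, 0, 0, 0, 1], [0, 0, -130, 0, 0, 0, 1]],
])

```text
clock: 13.58
ee_pos: [0.496, -0.2896, 0.1958]
ee_rot: [0.004, 0.985, -0.025, 0.173]
force: [0.1, -0.4, -1.0]
grip_width: 0.999
```

```bash
python3 -c "
from h import *
p,r,s=cur();print(p,s['force'],s['grip_width'])
cs=[cap('side'),cap('wrist')]
u=np.array([.9387,-.0443,.342]);n=np.array([-.342*.9989,.342*.047,.9397]);v=np.cross(n,u)
o=np.array([.478,-.2897,.05]); out=[]
W=[o+(.069+x)*u+y*v+z*n for z in(0,.036) for x,y in((.065,-.03),(.065,.03),(-.065,.03),(-.065,-.03))]
for c,(x0,y0,w,h) in zip(cs,((280,80,100,100),(120,60,320,320))):
    sc=400/w; im=cv2.resize(c['frame'][y0:y0+h,x0:x0+w,::-1],(400,400),interpolation=2)
    q=((w2px(c,W)-(x0,y0)+.5)*sc).astype(int)
    for i in range(4):
        for a,e in((i,(i+1)%4),(i+4,(i+1)%4+4)): cv2.line(im,tuple(map(int,q[a])),tuple(map(int,q[e])),(0,0,255) if a>3 else (255,200,0),1)
    out.append(im)
cv2.imwrite('pics/d1.png',np.hstack(out))"
```

```text
[ 0.49596714 -0.28956073  0.19580811] [ 0.08301049 -0.35313562 -1.03448145] 0.9986630457021889
```

View pics/d1.png

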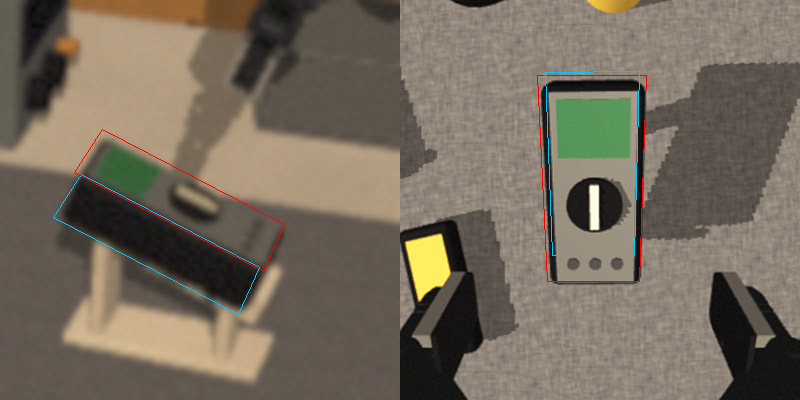

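```bash
python3 -c "
from h import *
import pickle
cs=[cap('top'),cap('side')]; pickle.dump(cs,open('p.pkl','wb'))
z=lambda c,x,y:cv2.resize(c['frame'][y:y+100,x:x+100,::-1],(400,400),interpolation=2)
cv2.imwrite('pics/e1.png',np.hstack([z(cs[0],245,150),z(cs[1],215,165)]))
rel((.648,.003,.2),0,0)"
```

```text
shift mm [ 130.8 -299.5   42.5] rot deg [  0.41 -19.9   -2.83]
```

View pics/e1.png

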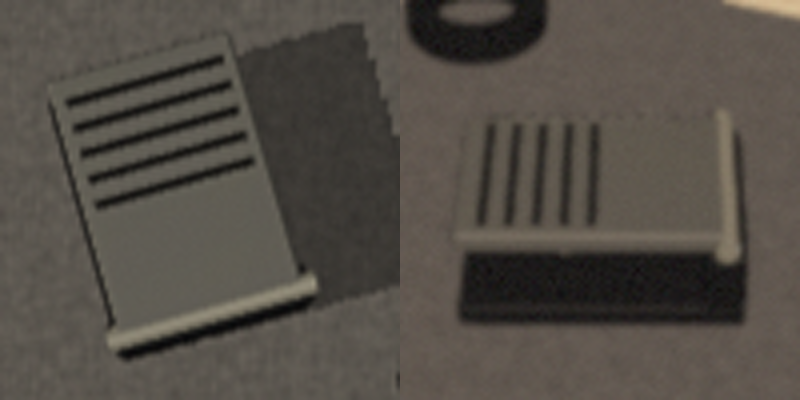

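```bash
python3 -c "
from h import *
import pickle
a,b=pickle.load(open('p.pkl','rb'))
q=px2w(a,np.array([(48,85),(230,37),(108,340),(315,285)])/4-.5+(245,150),.06);print(q.round(4))
q2=px2w(b,np.array([(465,118),(455,232)])/4-.5+(215-100,165),.06);print('side toe',q2.round(4))
t=q[:2].mean(0);h=q[2:].mean(0);print(t,h,np.linalg.norm(t-h)); d=(h-t)/np.linalg.norm(h-t);print('press',t+.025*d,np.degrees(np.arctan2(-d[1],-d[0])))
P=t+.025*d
rel((P[0],P[1],.2),0,0)"
```

```text
[[ 0.6509  0.0604  0.06  ]
 [ 0.6773 -0.0347  0.06  ]
 [ 0.5177  0.0267  0.06  ]
 [ 0.5475 -0.0798  0.06  ]]
side toe [[ 0.6812 -0.0316  0.06  ]
 [ 0.6513  0.0589  0.06  ]]
[0.66412386 0.01287189 0.06      ] [ 0.53260471 -0.02654413  0.06      ] 0.1372986232943298
press [0.64017622 0.00569483 0.06      ] 16.683366245524567
shift mm [ 123.3 -301.8   39.8] rot deg [  0.41 -19.9   -2.83]
```

Call:
send_rows([
  [[12, -30, 4, 0, -2, 0, 0], [30, -75, 10, 0, -5, -0.7, -1], [49, -121, 16, 0, -8, -1.1, -1], [68, -166, 22, 0, -11, -1.6, -1], [86, -211, 28, 0, -14, -2, -1], [105, -257, 34, 0, -17, -2.4, -1], [126, -302, 41, 0.4, -19.9, -2.8, -1], [126, -302, 41, 0.4, -19.9, -2.8, -1], [126, -302, 41, 0.4, -19.9, -2.8, -1]],
])

```text
clock: 14.9
ee_pos: [0.643, 0.0052, 0.1997]
ee_rot: [0.001, 1.0, 0.0, -0.0]
force: [-0.2, -0.2, -0.2]
grip_width: 0.0
```

```bash
python3 -c "
from h import *
p,r,s=cur();print(p,s['force'],s['grip_width'])
rel((.643,.006,.06),0,0)"
```

```text
[0.64304698 0.00521316 0.19965694] [-0.17129847 -0.19317022 -0.16904168] 9.6471329902331e-06
shift mm [ -0.   -1.1 139.7] rot deg [0.11 0.02 0.  ]
```

Down to 5 mm above, then press; the wrist force shows the spring and the stop.

Call:
send_rows([
  [[0, -1, 40, 0, 0, 0, -1], [0, -1, 80, 0, 0, 0, -1], [0, -1, 110, 0, 0, 0, -1], [0, -1, 127, 0, 0, 0, -1], [0, -1, 134, 0, 0, 0, -1], [0, -1, 138, 0, 0, 0, -1], [0, -1, 143, 0, 0, 0, -1], [0, -1, 148, 0, 0, 0, -1], [0, -1, 153, 0, 0, 0, -1], [0, -1, 153, 0, 0, 0, -1]],
])

```text
clock: 16.15
ee_pos: [0.6454, 0.0057, 0.0504]
ee_rot: [0.001, 1.0, -0.0, 0.002]
force: [-2.6, -0.7, 7.8]
grip_width: 0.007
```

Call:
send_rows([
  [[0, 0, 3, 0, 0, 0, -1], [0, 0, 6, 0, 0, 0, -1], [0, 0, 8, 0, 0, 0, -1], [0, 0, 9, 0, 0, 0, -1], [0, 0, 9, 0, 0, 0, -1]],
])

```text
clock: 16.77
ee_pos: [0.645, 0.0055, 0.0421]
ee_rot: [0.001, 1.0, -0.0, 0.002]
force: [-4.8, -0.6, 10.3]
grip_width: 0.001
```

Call:
send_rows([
  [[0, 0, 2, 0, 0, 0, -1], [0, 0, 4, 0, 0, 0, -1], [0, 0, 6, 0, 0, 0, -1], [0, 0, 6, 0, 0, 0, -1]],
])

```text
clock: 17.27
ee_pos: [0.6446, 0.0054, 0.0376]
ee_rot: [0.001, 1.0, 0.0, 0.001]
force: [-9.1, -0.2, 17.6]
grip_width: -0.001
```

Call:
send_rows([
  [[0, 0, 1, 0, 0, 0, -1], [0, 0, 2, 0, 0, 0, -1], [0, 0, 2, 0, 0, 0, -1], [0, 0, 2, 0, 0, 0, -1], [0, 0, 2, 0, 0, 0, -1], [0, 0, 2, 0, 0, 0, -1], [0, 0, 2, 0, 0, 0, -1], [0, 0, 2, 0, 0, 0, -1], [0, 0, 2, 0, 0, 0, -1], [0, 0, 2, 0, 0, 0, -1]],
])

```text
clock: 18.52
ee_pos: [0.6446, 0.0054, 0.0373]
ee_rot: [0.002, 1.0, 0.0, 0.0]
force: [-11.2, -1.0, 24.8]
grip_width: -0.002
```

Call:
send_rows([
  [[0, 0, 0, 0, 0, 0, -1], [0, 0, 0, 0, 0, 0, -1], [0, 0, 0, 0, 0, 0, -1], [0, 0, -6, 0, 0, 0, -1], [0, 0, -12, 0, 0, 0, -1], [0, 0, -18, 0, 0, 0, -1], [0, 0, -26, 0, 0, 0, -1], [0, 0, -36, 0, 0, 0, -1], [0, 0, -60, 0, 0, 0, -1], [0, 0, -100, 0, 0, 0, -1]],
])

```text
clock: 19.77
ee_pos: [0.6419, 0.0063, 0.1296]
ee_rot: [0.001, 1.0, -0.0, -0.001]
force: [-0.8, -0.8, 0.1]
grip_width: -0.0
```

Call:
send_rows([
  [[0, 0, -40, 0, 0, 0, -1], [0, 0, -70, 0, 0, 0, -1], [0, 0, -70, 0, 0, 0, -1], [0, 0, -70, 0, 0, 0, -1]],
])

```text
clock: 20.27
ee_pos: [0.6427, 0.0063, 0.1995]
ee_rot: [0.001, 1.0, -0.0, -0.0]
force: [-1.0, -0.0, 0.5]
grip_width: 0.002
```

```bash
python3 -c "
from h import *
p,r,s=cur();print(p,s['force'],s['clock'])
cs=[cap('side'),cap('top')]
z=lambda c,x,y,w,h:cv2.resize(c['frame'][y:y+h,x:x+w,::-1],(400,300),interpolation=2)
cv2.imwrite('pics/f.png',np.vstack([np.hstack([z(cs[0],200,80,200,150),z(cs[0],290,85,80,60)]),np.hstack([z(cs[1],100,90,400,300),z(cs[1],390,180,80,60)])]))"
```

```text
[0.64272115 0.00627824 0.19947814] [-0.98784969 -0.00994741  0.50993359] 20.275
```

View pics/f.png

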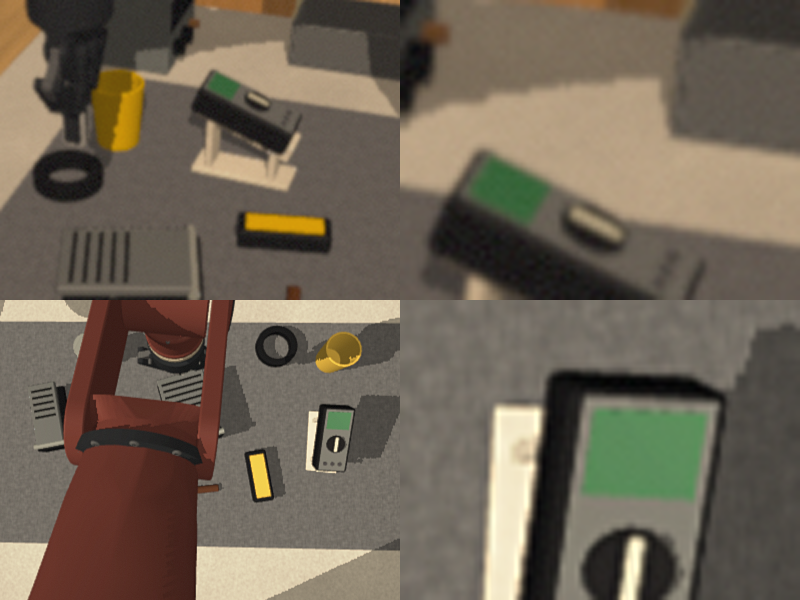

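```bash
python3 -c "
from h import *
print(ctrl.sign_off())"
```

```text
the job is handed in; nothing more can be done
None
```

I set the meter on the stand face up, sockets down by the lip and screen end uphill, and let go. I then pressed the wide pedal to its stop, held it for over a second and let it spring back. The job was handed in at about 20 s on the clock, and no verdict was reported.

- **Meter on the stand:** after release it matched the pose I had aimed for, about 67–69 mm up the plate from the lip, centred and straight. The last picture, taken after the pedal press, showed it still seated.
- **Pedal press:** the finger tip went down to 37.3 mm above the table. There, another 7 N moved it only 0.3 mm, so I took that as the stop; the last force reading was 25 N. I inferred the stop from force and height, as the treadle angle itself cannot be read.
- **Afterwards:** the wide treadle looked level again, and the gripper was clear of everything, about 140 mm above it.
- **Bystanders:** the narrow pedal, tape, cup and battery pack looked undisturbed. The jar, screwdriver and most of the magnifier were hidden or out of frame in that last picture, but no move came near them.
- **Disagreements:** while holding the meter, the wrist camera outline was several millimetres off the predicted box. I put this down to rounded edges and a slight droop of the screen end. The side view agreed to about 2–3 mm, so I relied on that.

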